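# Pack the camera in the installer's case

### The job

Open the installer's case: press its catch button and steady the sprung lid as it lets go, so that it comes up under control to fully open instead of flying up. Then find by lifting which of the three identical cartons is the heavy one with the camera in it, and set that one down gently, flat on the floor of the case. Leave the two light cartons lying flat on the counter as they were, and do not disturb the other things.

Things in the scene. Friction and masses are not known exactly. Their poses are not given: they have to be found in the camera images.
- case: dark teal hard case fixed to the counter: 190 mm deep (its x), 200 wide (y), 80 high with the lid shut. Origin: centre of its underside; x points from the catch side to the hinge side. Base: open tray, 5 mm walls, rim at 62 mm, inner floor at 8 mm above the counter, inside 180 x 190 mm. The catch's black housing stands out 46 mm from the middle of the -x wall, 66 mm wide, 78 mm high
- lid (a joint): lid angle, rad: 0 shut (rests near 0.004), 1.78 fully open (12 deg beyond upright; it stays). Shallow cover 190 x 200 x 18 mm, 0.25 kg, hinged along case y at the tray's +x rim, top at 80 mm when shut. Hinge springs drive it open all the way: freed, it pushes up with about 1 N at the front edge; left alone it flies up at about 6 rad/s; the push fades towards the end
- lid_hinge (a point): point on the hinge axis, mid-width: case x = +95 mm, 62 mm above the counter; does not move as the lid turns
- lid_front (a point): middle of the lid's front top edge: case x = -95 mm, 80 mm above the counter when shut; moves with the lid about the hinge (190 mm along the lid, 18 mm above the hinge plane)
- catch (a joint): how far the catch's button is pressed down, m: 0 at rest, frees the lid at about 0.004, stops at 0.007; 3.5 N frees the lid, 4.5 N at the stop; it springs back when let go
- button_top (a point): middle of the top of the catch's button, a dark grey ribbed block 32 mm (case x) by 44 mm (y) in front of the lid's middle: case x = -122 mm, 92 mm above the counter, 12 mm above the shut lid. It slides straight down: 4 mm frees the lid, 7 is the stop. Its rear edge is 11 mm in front of the lid's edge: one finger can press it while the other waits over the lid
- carton_a_mid (a point): centre (half-way up) of one of three identical closed brown cartons, 140 mm long (its x), 58 mm wide (its y), 58 mm high, taped shut, stiff enough to grip across the 58 mm width. One, it may be any of the three, holds a camera and weighs 0.4 to 0.6 kg; the other two hold only an empty insert and weigh 0.1 kg; they look the same
- carton_b_mid (a point): centre (half-way up) of one of three identical closed brown cartons, 140 mm long (its x), 58 mm wide (its y), 58 mm high, taped shut, stiff enough to grip across the 58 mm width. One, it may be any of the three, holds a camera and weighs 0.4 to 0.6 kg; the other two hold only an empty insert and weigh 0.1 kg; they look the same
- carton_c_mid (a point): centre (half-way up) of one of three identical closed brown cartons, 140 mm long (its x), 58 mm wide (its y), 58 mm high, taped shut, stiff enough to grip across the 58 mm width. One, it may be any of the three, holds a camera and weighs 0.4 to 0.6 kg; the other two hold only an empty insert and weigh 0.1 kg; they look the same
- carton_a: the same carton as carton_a_mid: origin at the centre of its underside
- carton_b: the same carton as carton_b_mid: origin at the centre of its underside
- carton_c: the same carton as carton_c_mid: origin at the centre of its underside
- tape_roll: a black roll of insulating tape, 68 mm across, 19 mm high, lying flat; origin at the centre of its underside. A bystander, to be left where it is
- screwdriver: a screwdriver lying on the counter; origin under its middle, x towards the tip. A bystander, to be left where it is
- remote: a black remote control, 150 x 45 x 18 mm, lying flat; origin at the centre of its underside. A bystander, to be left where it is
- junction_box: a grey square junction box, 89 x 89 x 51 mm; origin at the centre of its underside. A bystander, to be left where it is
- torch: a red hand torch with a black handle, about 135 mm long and 110 mm high; origin on the counter under its middle. A bystander, to be left where it is
- display_camera: a white bullet camera on a round foot, 116 mm high; origin at the centre of its foot. A bystander, to be left where it is
- multimeter: a yellow and black multimeter lying on its back, 160 x 78 x 42 mm; origin at the centre of its underside. A bystander, to be left where it is
Things that resemble listed ones, but are neither listed nor needed, are in the scene too. What is shaped like the carton_a but purple or turquoise is not meant.

How it is judged (in metres and radians):
On the way:
1. the lid stands fully open (value of joint lid above 1.6 rad), for 0.2 s.
At the end, for the whole second after the job is handed in: Lid fully open (beyond 1.6 rad). The heavy carton (pressing on the case with over 2.5 N) at rest inside, flat (within 0.12 rad) on the case's floor. The two light cartons flat (0.12 rad) and at rest on the counter, centres over 120 mm from the case's centre (value of joint lid above 1.6 rad and (((x of carton_a_mid in the frame of case between -0.065 and 0.065 m and y of carton_a_mid in the frame of case between -0.072 and 0.072 m and z of carton_a_mid in the frame of case below 0.044 m and angle between carton_a_mid's own z axis and vertical below 0.12 rad and linear speed of carton_a below 0.02 m/s and contact force between carton_a and case above 2.5 N) and (height (world z) of carton_b_mid below 0.036 m and angle between carton_b_mid's own z axis and vertical below 0.12 rad and horizontal distance between carton_b_mid and case above 0.12 m and linear speed of carton_b below 0.02 m/s) and (height (world z) of carton_c_mid below 0.036 m and angle between carton_c_mid's own z axis and vertical below 0.12 rad and horizontal distance between carton_c_mid and case above 0.12 m and linear speed of carton_c below 0.02 m/s)) or ((x of carton_b_mid in the frame of case between -0.065 and 0.065 m and y of carton_b_mid in the frame of case between -0.072 and 0.072 m and z of carton_b_mid in the frame of case below 0.044 m and angle between carton_b_mid's own z axis and vertical below 0.12 rad and linear speed of carton_b below 0.02 m/s and contact force between carton_b and case above 2.5 N) and (height (world z) of carton_a_mid below 0.036 m and angle between carton_a_mid's own z axis and vertical below 0.12 rad and horizontal distance between carton_a_mid and case above 0.12 m and linear speed of carton_a below 0.02 m/s) and (height (world z) of carton_c_mid below 0.036 m and angle between carton_c_mid's own z axis and vertical below 0.12 rad and horizontal distance between carton_c_mid and case above 0.12 m and linear speed of carton_c below 0.02 m/s)) or ((x of carton_c_mid in the frame of case between -0.065 and 0.065 m and y of carton_c_mid in the frame of case between -0.072 and 0.072 m and z of carton_c_mid in the frame of case below 0.044 m and angle between carton_c_mid's own z axis and vertical below 0.12 rad and linear speed of carton_c below 0.02 m/s and contact force between carton_c and case above 2.5 N) and (height (world z) of carton_a_mid below 0.036 m and angle between carton_a_mid's own z axis and vertical below 0.12 rad and horizontal distance between carton_a_mid and case above 0.12 m and linear speed of carton_a below 0.02 m/s) and (height (world z) of carton_b_mid below 0.036 m and angle between carton_b_mid's own z axis and vertical below 0.12 rad and horizontal distance between carton_b_mid and case above 0.12 m and linear speed of carton_b below 0.02 m/s)))); the robot touches nothing.
It fails at once if the lid flies open (faster than 4.5 rad/s) (velocity of joint lid above 4.5 rad/s).
It fails at once if a carton is dropped into the case (it falls on the floor at over 0.5 m/s) ((horizontal distance between carton_a_mid and case below 0.08 m and height (world z) of carton_a_mid below 0.085 m and linear speed of carton_a above 0.5 m/s) or (horizontal distance between carton_b_mid and case below 0.08 m and height (world z) of carton_b_mid below 0.085 m and linear speed of carton_b above 0.5 m/s) or (horizontal distance between carton_c_mid and case below 0.08 m and height (world z) of carton_c_mid below 0.085 m and linear speed of carton_c above 0.5 m/s)).
It fails at once if a bystander is moved by more than 30 mm (distance of any of tape_roll, screwdriver, remote, junction_box, torch, display_camera, multimeter from where it was at the start of the episode above 0.03 m).
It also fails if it takes over 72 s, if anything falls off the work surface, if the arm or the gripper's body presses on something with over 40 N, if the wrist force passes 120 N, or if a joint passes its speed limit or range.

### The arm

A 7-joint arm with a two-finger parallel gripper is mounted at the origin on the work surface. World frame = base frame: x ahead of the robot, y to its left, z up, the work surface at z = 0. Lengths are in mm, angles in degrees, forces in N, time in s.
With the tool pointing down it reaches from about 400 to 750 mm from the base axis. Payload 19.5 kg.
Tool frame: the origin (TCP) lies at the very end of the fingers, on their centre line; the grasp point (between the pads) lies 19 mm behind it; z points along the fingers, y is the line along which they close (so a half turn about z gives the same grasp; the last joint's range is limited). The gripper opens to 85 mm and grips with 20 to 120 N. Pads are 22 mm wide; open, the fingers measure 114 mm over their backs; the gripper's body (76 mm by 85 mm) begins 54 mm behind the grasp point. The pads swing forward as they close: fully open they stand 13 mm farther back than shut.
Start: joints at [-75.384, 40.479, -1.581, 85.061, 1.261, 54.483, -4.326], TCP at [168.153, 549.836, 231.268] pointing down, gripper open.
Joint ranges: [-155.06, 155.06], [-18.47, 123.98], [-90, 86.84], [0, 140.48], [-83.41, 263.41], [0, 116], [-161.91, 161.91]. Speed limits (degrees/s): [108.29, 108.29, 147.25, 147.25, 172.46, 172.46, 172.46].

### API

Orientations are given as [roll, pitch, yaw] about the fixed x, y, z axes, in that order (R = Rz(yaw) Ry(pitch) Rx(roll)).
In Python, from bench import r, capture, calibration gives the robot as it stands. The module is installed in compiled form; this text tells all that it offers.
- The arm moves only by the tool carry_out, never from a script. Its argument "plan" is a list of rows, each an object with "xyz": the shift along the tool's x, y, z in mm, a list of three; "angular": the turn, a rotation vector about the tool's x, y, z in degrees, a list of three; "claw": the closure, from -1 (fully open) to 1 (shut). A call has 1 to 5 rows; each row is the pose to reach, as a shift and turn from the pose commanded when the call began, along the tool's axes at that moment; what a row does not reach only later rows make up. A row lasts 1/8 s, in which the tool goes at most 62.5 mm and 10.7 degrees, less where a joint would pass 70% of its speed; a pose out of reach is approached as far as the arm can. A call with a gripper value outside its range is refused whole. The fingers move at their own pace and stop on an object; the grip force is fixed at half the most. Time passes only in rows, so rows that repeat a pose let the fingers close. It gives the time, the measured TCP pose, the force, the opening and the grip force at its end, in the units of the state.
- r.get_state(): the state, without advancing time (a new reading comes with each control period).
- capture(name): name is "scene" or "top" or "wrist"; returns the picture (400x640x3 uint8, red, green, blue); there is no depth.
- calibration(name): a dict with "camera_matrix" (3x3 intrinsics, pixels), "R" (3x3) and "t" (3): a world point X has camera coordinates R X + t. Camera axes: x right, y down, z forward; pixel columns grow to the right and rows downward; lengths in mm; the calibration is good to about 2 mm. A picture is of the moment at which its call begins: read the wrist's pose just before it. calibration takes no time and is no camera call; for the wrist camera it gives the pose at the moment of the call.
- r.job_done(): hands the job in; it is judged then, once.
The state is a dict: "clock": time; "joints": joint angles; "qvel": joint speeds; "joint_efforts": joint torques, N m; "ee_pos": TCP position; "tcp_rot": TCP orientation; "force": force on the tool from outside, world axes, zero at the start; "ft_torque": the same for the moment, N m; "width": finger opening in mm; "gripper_force": force on a finger pad.
Only numpy, scipy, OpenCV 4.12 (cv2) and the standard library are available. Lean on these libraries where they do the work, as an engineer would, in place of code of your own. Each camera call takes 0.05 s, during which the arm holds its last target. There are 200 camera calls.

## Working session

There is one attempt and no reset: what is moved stays moved. The work goes in short steps, Python scripts to look and compute and a tool call to move; the robot and the scene stay as the last step left them, time stands still between calls to the robot, and variables do not carry over. Pictures are saved under pics/ and viewed, at most 12 in all, crops included, and the job is handed in when it is done.

Besides the shell and the picture viewer there is one more tool, called after "Emit:" by a JSON object that holds its "api" and its "payload". carry_out: Moves the arm, as the interface text tells. Its arguments: {"type":"object","properties":{"plan":{"type":"array"}},"required":["plan"]}

```bash
mkdir -p pics; cat > h.py <<'E'
import numpy as np, cv2
from bench import r, capture, calibration
def snap(cam,name):
    im=capture(cam); cv2.imwrite(f'pics/{name}.png',im[:,:,::-1]); return im
def ray(cam,uv,z,c=None):
    c=c or calibration(cam); K,R,t=[np.array(c[k],float) for k in("camera_matrix","R","t")]
    o=-R.T@t.ravel(); d=R.T@np.linalg.inv(K)@np.array([uv[0],uv[1],1.]); s=(z-o[2])/d[2]; return o+s*d
def proj(cam,X,c=None):
    c=c or calibration(cam); K,R,t=[np.array(c[k],float) for k in("camera_matrix","R","t")]
    p=K@(R@np.array(X,float)+t.ravel()); return p[:2]/p[2]
E
python3 - <<'E'
from h import *
print(r.get_state())
a=snap('scene','s0');b=snap('top','t0')
for n in('scene','top'): print(calibration(n))
E
```

```text
{'clock': 0.0, 'joints': array([-75.3837427 ,  40.51363754,  -1.58304276,  85.08535928,
         1.26247862,  54.4817179 ,  -4.32606385]), 'qvel': array([-0.01775827, -0.03960104,  0.03414494, -0.07288688,  0.06036803,
       -0.09420508, -0.05106748]), 'joint_efforts': array([-6.97739197e-04, -8.83186126e+01,  1.23505823e+00, -2.36174458e+01,
        1.69953005e-02,  6.24407388e-03, -2.84540323e-05]), 'ee_pos': array([168.09117499, 549.59949994, 230.82629852]), 'tcp_rot': array([-1.79936751e+02,  3.19535335e-03,  1.62995988e+02]), 'force': array([ 1.29831169, -0.48508288,  0.40082624]), 'ft_torque': array([-0.03341245, -0.04617455,  0.03520198]), 'gripper_force': 0.0, 'width': 85.3207880859234}
{'camera_matrix': array([[400.70637967,   0.        , 314.58889929],
       [  0.        , 400.70637967, 196.8404604 ],
       [  0.        ,   0.        ,   1.        ]]), 'R': array([[ 0.80892987,  0.58783676, -0.00896734],
       [ 0.44540697, -0.62274342, -0.64327541],
       [-0.38372529,  0.51637058, -0.76558235]]), 't': array([-430.18319467, -227.76868132, 1442.8752401 ])}
{'camera_matrix': array([[456.02469279,   0.        , 314.42945913],
       [  0.        , 456.02469279, 205.24593988],
       [  0.        ,   0.        ,   1.        ]]), 'R': array([[ 0.00716064, -0.99993623,  0.00873323],
       [-0.99434211, -0.00804566, -0.10591999],
       [ 0.1059835 , -0.00792537, -0.9943363 ]]), 't': array([ -63.22749053,  574.6937669 , 1479.28184267])}
```

View pics/s0.png

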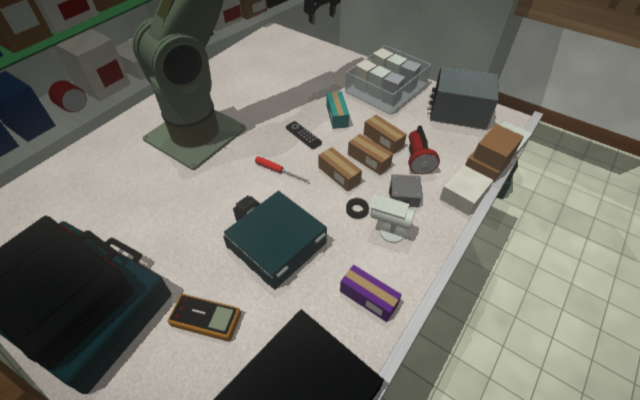

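View pics/t0.png

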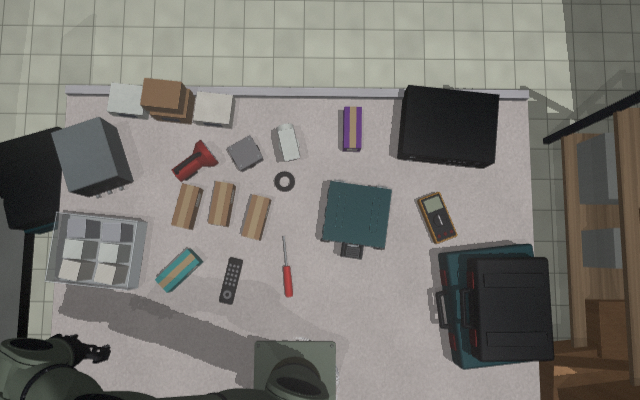

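Candidates (top view). Cartons: brown (186,206), (221,204) and (256,216). Not meant: turquoise (179,270), purple (351,128), and the brown boxes on the far ledge (166,98). Case: small teal (356,215) with its catch at (351,250). The big teal case at (495,305) is not meant. I'll take one close crop to confirm and measure.

```bash
python3 - <<'E'
import cv2
im=cv2.imread('pics/t0.png')[160:310,150:410]
cv2.imwrite('pics/t0c.png',cv2.resize(im,None,fx=3,fy=3,interpolation=cv2.INTER_CUBIC))
E
```

```text
(no output)
```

View pics/t0c.png

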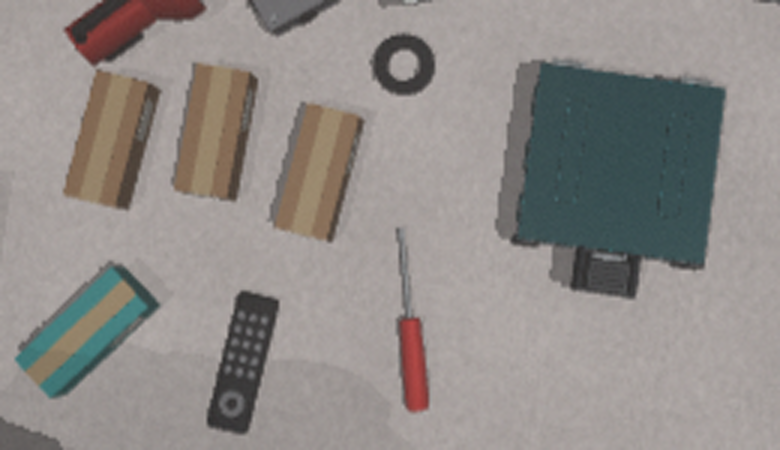

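```bash
python3 - <<'E'
from h import *
f=lambda u,v,z: ray('top',(150+(u+.0)/3,160+v/3),z)
P=[f(*c,80) for c in[(539,62),(725,87),(704,268),(514,240)]]
for p in P: print(p.round())
m=np.mean(P,0); ax=(P[0]+P[1]-P[2]-P[3])/2; print('case',m.round(),np.degrees(np.arctan2(ax[1],ax[0])),np.linalg.norm(ax))
print('button',f(607,272,92).round(), 'pred', m[:2]-122*ax[:2]/np.linalg.norm(ax))
for a,b in[((119,77),(92,201)),((218,66),(199,197)),((326,107),(300,235))]:
    p,q=f(*a,58),f(*b,58); d=p-q; print('carton',((p+q)/2).round(),np.degrees(np.arctan2(d[1],d[0])).round(1),np.linalg.norm(d))
print('tape',f(403,64,19),'scr',f(402,228,5),f(415,410,20))
print('wristcam',calibration('wrist'))
# scene cross-check
c,s=ax[:2]/np.linalg.norm(ax)
for x,y in[(-95,-100),(-95,100),(95,-100),(95,100)]: print(proj('scene',[m[0]+x*c-y*s,m[1]+x*s+y*c,80]).round())
E
```

```text
[ 650. -107.   80.]
[ 625. -307.   80.]
[ 431. -282.   80.]
[459. -81.  80.]
case [ 541. -194.   80.] -7.430165524070055 193.86744807061552
button [ 426. -179.   92.] pred [ 420.1513371  -178.56493475]
carton [566. 360.  58.] -10.1 137.08710865574352
carton [575. 250.  58.] -6.5 143.691260006399
carton [533. 136.  58.] -10.3 141.0478700433435
tape [656.25968694  42.58925365  19.        ] scr [473.71700487  41.91620004   5.        ] [275.55457186  24.0963944   20.        ]
wristcam {'camera_matrix': array([[286.37786114,   0.        , 318.43758663],
       [  0.        , 286.37786114, 196.57713024],
       [  0.        ,   0.        ,   1.        ]]), 'R': array([[ 2.92710737e-01,  9.56200730e-01, -7.66830378e-04],
       [ 9.03814052e-01, -2.76412227e-01,  3.26674822e-01],
       [ 3.12154742e-01, -9.63143001e-02, -9.45136484e-01]]), 't': array([-575.0242379 ,  -43.25161847,  380.98449855])}
[223. 230.]
[277. 189.]
[271. 273.]
[326. 225.]
```

Emit:
{"api": "carry_out", "payload": {"plan": [{"xyz":[-50,-25,0],"angular":[0,0,10],"claw":0.05},{"xyz":[-100,-50,0],"angular":[0,0,20],"claw":0.05},{"xyz":[-155,-78,0],"angular":[0,0,30],"claw":0.05},{"xyz":[-205,-103,0],"angular":[0,0,40],"claw":0.05},{"xyz":[-260,-130,0],"angular":[0,0,50],"claw":0.05}]}}

```text
clock: 0.72
ee_pos: [379.7, 348.2, 231.2]
tcp_rot: [-180.0, -0.0, 112.7]
force: [1.3, -0.0, 0.2]
width: 40.8
gripper_force: 0.0
```

Emit:
{"api": "carry_out", "payload": {"plan": [{"xyz":[-60,-5,0],"angular":[0,0,6],"claw":0.05},{"xyz":[-122,-10,0],"angular":[0,0,12],"claw":0.05},{"xyz":[-183,-16,0],"angular":[0,0,18],"claw":0.05},{"xyz":[-244,-21,0],"angular":[0,0,24],"claw":0.05},{"xyz":[-304,-26,0],"angular":[0,0,30],"claw":0.05}]}}

```text
clock: 1.35
ee_pos: [473.9, 57.6, 231.3]
tcp_rot: [-180.0, 0.0, 82.8]
force: [0.6, -0.1, -0.5]
width: 40.4
gripper_force: 0.0
```

Emit:
{"api": "carry_out", "payload": {"plan": [{"xyz":[-50,0,10],"angular":[0,0,0],"claw":0.05},{"xyz":[-100,0,25],"angular":[0,0,0],"claw":0.05},{"xyz":[-150,0,40],"angular":[0,0,0],"claw":0.05},{"xyz":[-200,0,55],"angular":[0,0,0],"claw":0.05},{"xyz":[-240,0,60],"angular":[0,0,0],"claw":0.05}]}}

```text
clock: 1.98
ee_pos: [443.5, -180.6, 170.5]
tcp_rot: [-179.9, -0.0, 82.9]
force: [0.6, 0.6, -0.4]
width: 40.5
gripper_force: 0.0
```

```bash
python3 - <<'E'
from h import *
s=r.get_state(); print(s['ee_pos'],s['tcp_rot'],s['joints'],s['force'],s['width'])
c=calibration('wrist'); im=snap('wrist','w1'); print(c)
np.save('c1.npy',c,allow_pickle=True)
E
```

```text
[ 443.48462563 -180.57285147  170.47328322] [-1.79926933e+02 -1.97523708e-03  8.29349530e+01] [ 12.61445216  38.57763635  10.0452866  109.31972748 -11.45108772
  33.13043107  23.06915862] [ 0.57045653  0.57535012 -0.40475527] 40.5399968881264
{'camera_matrix': array([[286.37786114,   0.        , 318.43758663],
       [  0.        , 286.37786114, 196.57713024],
       [  0.        ,   0.        ,   1.        ]]), 'R': array([[ 9.92377680e-01, -1.23232798e-01, -4.66959269e-04],
       [-1.16354631e-01, -9.38223536e-01,  3.25880647e-01],
       [-4.05972960e-02, -3.23342347e-01, -9.45410803e-01]]), 't': array([-463.1011409, -140.1512953,  283.3805782])}
```

View pics/w1.png

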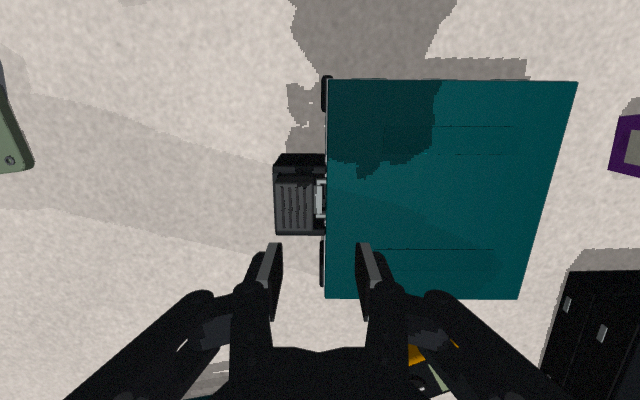

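The wrist view shows the button's ribbed top around (294,206), the lid corners at (328,79), (578,83), (517,299) and (325,298), and the fingertips at (272,245) and (365,245).

```bash
python3 - <<'E'
from h import *
c=np.load('c1.npy',allow_pickle=True).item()
P=[ray('wrist',u,80,c) for u in[(328,79),(578,83),(517,299),(325,298)]]
m=np.mean(P,0); ax=(P[1]+P[2]-P[0]-P[3])/2; e=ax/np.linalg.norm(ax)
print('case',m.round(1),np.degrees(np.arctan2(ax[1],ax[0])),np.linalg.norm(ax))
a2=P[0]-P[3]; print('front edge dir',np.degrees(np.arctan2(a2[1],a2[0])),np.linalg.norm(a2), ((P[0]+P[3])/2).round(1))
b=ray('wrist',(294,206),92,c); print('button',b.round(1),'rel front edge',(b-(P[0]+P[3])/2)@e)
t=np.array([443.5,-180.6]); print('tcp case x,y', (t-m[:2])@e[:2], (t-m[:2])@np.array([-e[1],e[0]]))
E
```

```text
case [ 544.5 -195.9   80. ] -7.673801743386156 189.12103632385313
front edge dir 82.69771023187542 199.23289771832947 [ 450.8 -183.3   80. ]
button [ 424.2 -178.3   92. ] rel front edge -27.052006744797584
tcp case x,y -102.17287885719664 1.6535794793855227
```

Emit:
{"api": "carry_out", "payload": {"plan": [{"xyz":[-1,5,25],"angular":[0,0,0],"claw":0.05},{"xyz":[-1,5,50],"angular":[0,0,0],"claw":0.05},{"xyz":[-1,5,66],"angular":[0,0,0],"claw":0.05},{"xyz":[-1,5,75],"angular":[0,0,0],"claw":0.05},{"xyz":[-1,5,75],"angular":[0,0,0],"claw":0.05}]}}

```text
clock: 2.65
ee_pos: [449.0, -180.2, 96.1]
tcp_rot: [-180.0, -0.0, 83.0]
force: [-0.5, -0.4, 0.1]
width: 40.5
gripper_force: 0.0
```

Emit:
{"api": "carry_out", "payload": {"plan": [{"xyz":[0,0,2],"angular":[0,0,0],"claw":0.05},{"xyz":[0,0,4],"angular":[0,0,0],"claw":0.05},{"xyz":[0,0,4],"angular":[0,0,0],"claw":0.05}]}}

```text
clock: 3.02
ee_pos: [449.2, -180.3, 92.4]
tcp_rot: [180.0, 0.0, 83.0]
force: [0.5, -0.4, -0.7]
width: 40.6
gripper_force: 0.0
```

Emit:
{"api": "carry_out", "payload": {"plan": [{"xyz":[0,0,2],"angular":[0,0,0],"claw":0.05},{"xyz":[0,0,4],"angular":[0,0,0],"claw":0.05},{"xyz":[0,0,4],"angular":[0,0,0],"claw":0.05}]}}

```text
clock: 3.4
ee_pos: [449.2, -180.4, 88.2]
tcp_rot: [180.0, 0.0, 83.0]
force: [0.8, 0.1, 1.4]
width: 40.8
gripper_force: 0.8
```

Emit:
{"api": "carry_out", "payload": {"plan": [{"xyz":[0,0,2],"angular":[0,0,0],"claw":0.05},{"xyz":[0,0,2],"angular":[0,0,0],"claw":0.05}]}}

```text
clock: 3.65
ee_pos: [449.2, -180.4, 86.3]
tcp_rot: [180.0, 0.0, 83.0]
force: [1.2, -0.1, 2.3]
width: 40.5
gripper_force: 0.9
```

Emit:
{"api": "carry_out", "payload": {"plan": [{"xyz":[0,0,1.5],"angular":[0,0,0],"claw":0.05},{"xyz":[0,0,1.5],"angular":[0,0,0],"claw":0.05}]}}

```text
clock: 3.9
ee_pos: [449.2, -180.4, 84.8]
tcp_rot: [180.0, 0.0, 83.0]
force: [1.0, 0.1, 3.8]
width: 40.4
gripper_force: 2.2
```

Emit:
{"api": "carry_out", "payload": {"plan": [{"xyz":[0,0,1.5],"angular":[0,0,0],"claw":0.05},{"xyz":[0,0,1.5],"angular":[0,0,0],"claw":0.05}]}}

```text
clock: 4.15
ee_pos: [449.2, -180.4, 83.4]
tcp_rot: [180.0, 0.0, 83.0]
force: [1.0, 0.2, 6.0]
width: 40.7
gripper_force: 3.1
```

```bash
python3 - <<'E'
from h import *
import cv2
s=r.get_state(); print(s['ee_pos'],s['force'],s['ft_torque'],s['gripper_force'])
im=capture('scene')[150:310,190:370]; cv2.imwrite('pics/s1.png',cv2.resize(im[:,:,::-1],None,fx=3.5,fy=3.5))
E
```

```text
[ 449.20690536 -180.36022785   83.43645184] [0.99569778 0.21097487 6.03864109] [ 0.03438127  0.047539   -0.03538156] 3.1037899260634116
```

View pics/s1.png

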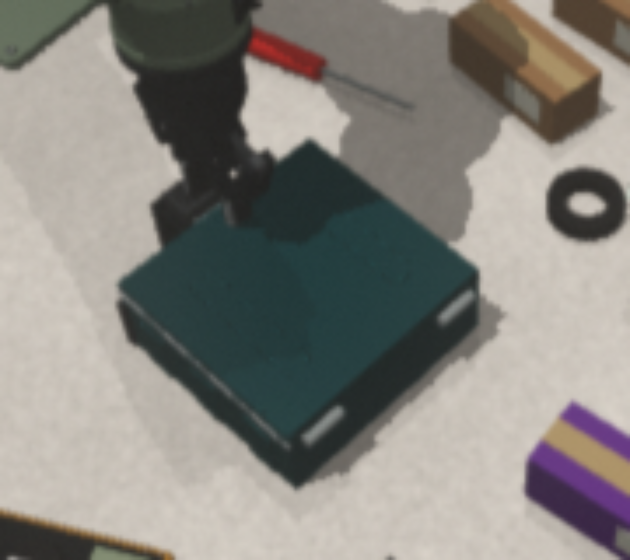

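Emit:
{"api": "carry_out", "payload": {"plan": [{"xyz":[0,3.6,-17.6],"angular":[0,0,0],"claw":0.05},{"xyz":[0,8.8,-34],"angular":[0,0,0],"claw":0.05},{"xyz":[0,15.6,-50],"angular":[0,0,0],"claw":0.05},{"xyz":[0,23.8,-65],"angular":[0,0,0],"claw":0.05},{"xyz":[0,33.6,-79],"angular":[0,0,0],"claw":0.05}]}}

```text
clock: 4.82
ee_pos: [482.5, -184.4, 162.8]
tcp_rot: [-180.0, 0.0, 83.0]
force: [0.1, 0.6, 0.0]
width: 40.7
gripper_force: 0.2
```

```bash
python3 - <<'E'
from h import *
import cv2
s=r.get_state(); print(s['ee_pos'],s['force'],s['ft_torque'],s['gripper_force'])
im=capture('scene')[130:290,180:360]; cv2.imwrite('pics/s2.png',cv2.resize(im[:,:,::-1],None,fx=3,fy=3))
E
```

```text
[ 482.51843357 -184.41132723  162.76520649] [0.13369928 0.6018069  0.00987985] [-0.13308794 -0.07096591  0.0073513 ] 0.23323034067288972
```

View pics/s2.png

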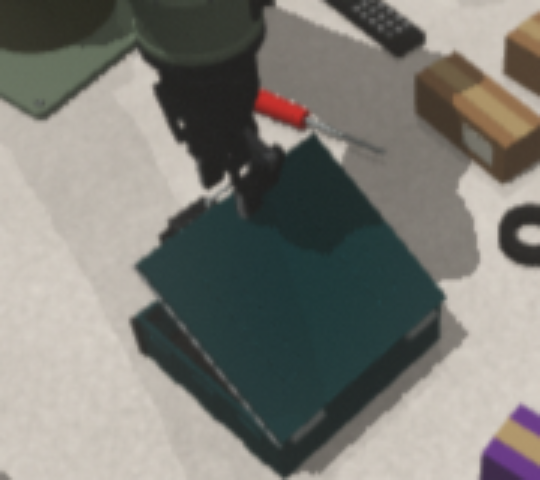

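The lid is loose and lifting under the rear finger, so I'll continue along the arc.

Emit:
{"api": "carry_out", "payload": {"plan": [{"xyz":[0,11.2,-13.1],"angular":[0,0,0],"claw":0.05},{"xyz":[0,23.6,-25.1],"angular":[0,0,0],"claw":0.05},{"xyz":[0,37,-35.7],"angular":[0,0,0],"claw":0.05},{"xyz":[0,51.5,-45],"angular":[0,0,0],"claw":0.05},{"xyz":[0,67,-52.6],"angular":[0,0,0],"claw":0.05}]}}

```text
clock: 5.5
ee_pos: [549.2, -192.6, 214.9]
tcp_rot: [-180.0, -0.0, 83.0]
force: [0.1, 0.0, 0.1]
width: 40.7
gripper_force: 0.2
```

```bash
python3 - <<'E'
from h import *
import cv2
s=r.get_state(); print(s['ee_pos'],s['force'],s['ft_torque'],s['gripper_force'])
im=capture('scene')[130:290,180:360]; cv2.imwrite('pics/s3.png',cv2.resize(im[:,:,::-1],None,fx=3,fy=3))
E
```

```text
[ 549.17568156 -192.58215887  214.90042962] [0.06214635 0.0315703  0.08403143] [-0.07451178 -0.09603063  0.0065745 ] 0.19403432675972
```

View pics/s3.png

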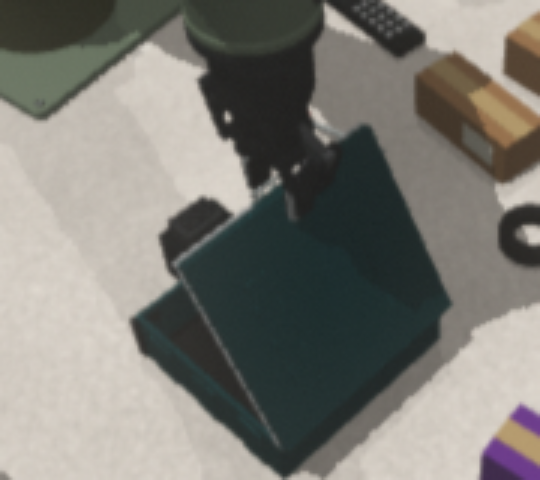

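Emit:
{"api": "carry_out", "payload": {"plan": [{"xyz":[0,16,-6.2],"angular":[0,0,0],"claw":0.05},{"xyz":[0,33,-10.7],"angular":[0,0,0],"claw":0.05},{"xyz":[0,50,-13.4],"angular":[0,0,0],"claw":0.05},{"xyz":[0,67,-14.7],"angular":[0,0,0],"claw":0.05},{"xyz":[0,87,-14],"angular":[0,0,0],"claw":0.05}]}}

```text
clock: 6.18
ee_pos: [635.5, -203.3, 228.5]
tcp_rot: [-180.0, -0.0, 83.0]
force: [0.1, -1.0, 0.1]
width: 40.3
gripper_force: 0.2
```

Emit:
{"api": "carry_out", "payload": {"plan": [{"xyz":[0,18,0],"angular":[0,0,0],"claw":0.05},{"xyz":[0,36,0],"angular":[0,0,0],"claw":0.05},{"xyz":[0,46,0],"angular":[0,0,0],"claw":0.05},{"xyz":[0,46,0],"angular":[0,0,0],"claw":0.05}]}}

```text
clock: 6.68
ee_pos: [680.8, -208.8, 227.7]
tcp_rot: [-179.9, -0.0, 83.0]
force: [-0.2, 0.3, 0.0]
width: 40.5
gripper_force: 0.0
```

```bash
python3 - <<'E'
from h import *
import cv2
s=r.get_state(); print(s['ee_pos'],s['force'],s['ft_torque'],s['gripper_force'])
c=calibration('wrist')
# predicted open front top edge corners / inner rim
C=np.array([544.5,-195.9]);a=np.radians(-7.6);e=np.array([np.cos(a),np.sin(a)]);n=np.array([-e[1],e[0]])
for th in(1.5,1.65,1.78):
    x=95-190*np.cos(th)+18*np.sin(th); z=62+190*np.sin(th)+18*np.cos(th)
    print(th,[proj('scene',[*(C+x*e+y*n),z]).round() for y in(-100,100)])
im=snap('scene','s4')[100:290,180:380]; cv2.imwrite('pics/s4c.png',cv2.resize(im[:,:,::-1],None,fx=3,fy=3))
E
```

```text
[ 680.77651207 -208.83122741  227.70600868] [-0.24649297  0.29865484  0.02348564] [-0.00152032  0.00522291 -0.03274651] 0.0
1.5 [array([265., 236.]), array([329., 184.])]
1.65 [array([275., 244.]), array([338., 191.])]
1.78 [array([283., 252.]), array([346., 198.])]
```

View pics/s4c.png

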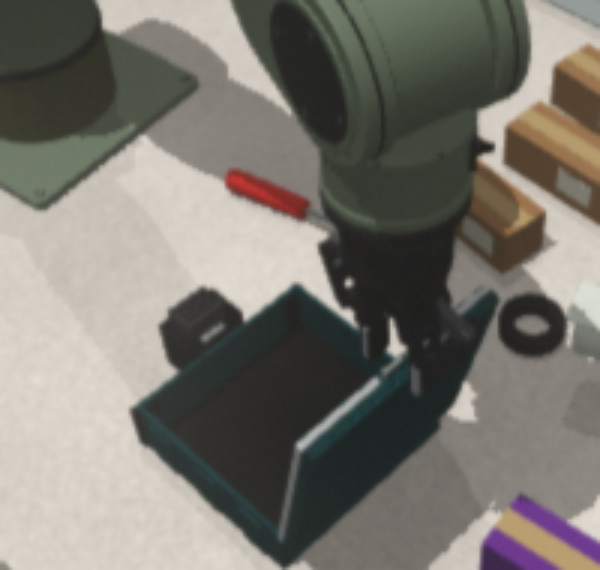

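The lid is fully open: its edge corners are at scene (280,248) and (345,197), close to the 1.78 rad prediction. Next I'll lift out and go to the nearest carton.

Emit:
{"api": "carry_out", "payload": {"plan": [{"xyz":[0,0,-35],"angular":[0,0,0],"claw":0.05},{"xyz":[0,0,-60],"angular":[0,0,0],"claw":0.05},{"xyz":[40,-25,-60],"angular":[0,0,-10],"claw":0.05},{"xyz":[85,-50,-60],"angular":[0,0,-20],"claw":0.05},{"xyz":[130,-76,-60],"angular":[0,0,-30],"claw":0.05}]}}

```text
clock: 7.35
ee_pos: [619.9, -69.0, 289.0]
tcp_rot: [180.0, 0.0, 113.3]
force: [1.8, 0.1, 0.3]
width: 40.5
gripper_force: 0.0
```

Emit:
{"api": "carry_out", "payload": {"plan": [{"xyz":[45,0,20],"angular":[0,0,-10],"claw":-1},{"xyz":[90,0,40],"angular":[0,0,-20],"claw":-1},{"xyz":[135,0,60],"angular":[0,0,-30],"claw":-1},{"xyz":[180,0,80],"angular":[0,0,-40],"claw":-1},{"xyz":[224,0,100],"angular":[0,0,-50],"claw":-1}]}}

```text
clock: 7.98
ee_pos: [532.5, 136.7, 188.6]
tcp_rot: [180.0, 0.0, 163.4]
force: [1.6, 0.0, -0.2]
width: 85.9
gripper_force: 0.0
```

```bash
python3 - <<'E'
from h import *
s=r.get_state(); print(s['ee_pos'],s['tcp_rot'],s['joints'].round(),s['force'],s['width'])
c=calibration('wrist'); np.save('c2.npy',c,allow_pickle=True); im=snap('wrist','w2')
E
```

```text
[532.49867436 136.74613446 188.61971709] [1.79987874e+02 1.53633710e-02 1.63354021e+02] [-15.  41.  -5.  94.   5.  45.  51.] [ 1.63134715  0.00232921 -0.20617055] 85.8777940873999
```

View pics/w2.png

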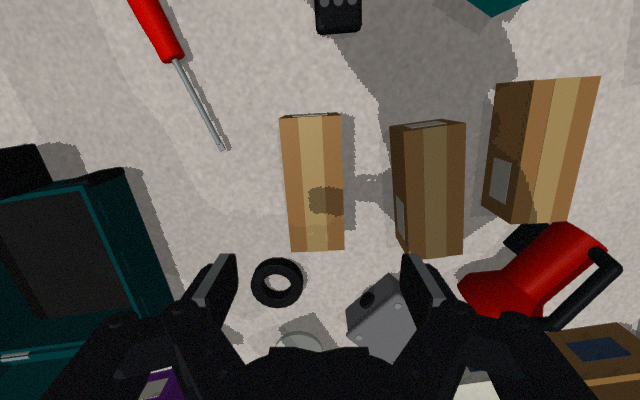

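The wrist view shows carton C's top face at (281,118), (342,114), (345,249), (291,251). B's top is at (408,128), (465,122), (463,254), (410,258), and A's at (535,84), (600,76), (567,221), (512,222). The open tray is on the left.

```bash
python3 - <<'E'
from h import *
c=np.load('c2.npy',allow_pickle=True).item()
for n,L in dict(C=[(281,118),(342,114),(345,249),(291,251)],B=[(408,128),(465,122),(463,254),(410,258)],A=[(535,84),(600,76),(567,221),(512,222)]).items():
    P=[ray('wrist',u,58,c) for u in L]; m=np.mean(P,0); ax=(P[2]+P[3]-P[0]-P[1])/2; w=(P[1]+P[2]-P[0]-P[3])/2
    print(n,m.round(),np.degrees(np.arctan2(ax[1],ax[0])).round(1),np.linalg.norm(ax).round(),np.linalg.norm(w).round())
E
```

```text
C [534. 133.  58.] -14.2 140.0 57.0
B [577. 248.  58.] -9.0 140.0 55.0
A [569. 362.  58.] -12.6 137.0 57.0
```

Emit:
{"api": "carry_out", "payload": {"plan": [{"xyz":[-2,-3,50],"angular":[0,0,-3.6],"claw":-1},{"xyz":[-2,-3,100],"angular":[0,0,-3.6],"claw":-1},{"xyz":[-2,-3,145],"angular":[0,0,-3.6],"claw":-1},{"xyz":[-2,-3,174],"angular":[0,0,-3.6],"claw":-1},{"xyz":[-2,-3,174],"angular":[0,0,-3.6],"claw":-1}]}}

```text
clock: 8.65
ee_pos: [533.7, 131.7, 13.9]
tcp_rot: [-179.9, -0.1, 166.6]
force: [-0.5, 0.8, 2.0]
width: 85.3
gripper_force: 0.0
```

Emit:
{"api": "carry_out", "payload": {"plan": [{"xyz":[0,0,0],"angular":[0,0,0],"claw":0.2},{"xyz":[0,0,0],"angular":[0,0,0],"claw":1},{"xyz":[0,0,0],"angular":[0,0,0],"claw":1},{"xyz":[0,0,0],"angular":[0,0,0],"claw":1},{"xyz":[0,0,0],"angular":[0,0,0],"claw":1}]}}

```text
clock: 9.28
ee_pos: [535.5, 132.1, 16.6]
tcp_rot: [180.0, 0.1, 166.6]
force: [-2.2, -0.5, 11.2]
width: 57.5
gripper_force: 64.2
```

Emit:
{"api": "carry_out", "payload": {"plan": [{"xyz":[0,0,-8],"angular":[0,0,0],"claw":1},{"xyz":[0,0,-20],"angular":[0,0,0],"claw":1},{"xyz":[0,0,-30],"angular":[0,0,0],"claw":1},{"xyz":[0,0,-30],"angular":[0,0,0],"claw":1},{"xyz":[0,0,-30],"angular":[0,0,0],"claw":1}]}}

```text
clock: 9.9
ee_pos: [534.9, 132.2, 44.8]
tcp_rot: [-180.0, -0.0, 166.6]
force: [0.4, 0.3, -4.9]
width: 57.4
gripper_force: 65.7
```

Emit:
{"api": "carry_out", "payload": {"plan": [{"xyz":[0,0,0],"angular":[0,0,0],"claw":1}]}}

```text
clock: 10.02
ee_pos: [534.8, 132.2, 44.6]
tcp_rot: [-180.0, -0.0, 166.6]
force: [-0.0, -0.5, -5.7]
width: 57.1
gripper_force: 65.7
```

Carton C pulls with about 5.3 N, so it is the heavy one (a light carton would be about 1 N). I'll carry it to the case.

Emit:
{"api": "carry_out", "payload": {"plan": [{"xyz":[0,0,-25],"angular":[0,0,0],"claw":1},{"xyz":[0,0,-55],"angular":[0,0,0],"claw":1},{"xyz":[0,0,-85],"angular":[0,0,0],"claw":1},{"xyz":[-7,-28,-90],"angular":[0,0,0],"claw":1},{"xyz":[-17,-67,-90],"angular":[0,0,0],"claw":1}]}}

```text
clock: 10.65
ee_pos: [536.0, 63.1, 135.2]
tcp_rot: [180.0, 0.0, 166.7]
force: [0.7, -0.7, -4.6]
width: 57.5
gripper_force: 69.5
```

Emit:
{"api": "carry_out", "payload": {"plan": [{"xyz":[-13,-50,0],"angular":[0,0,-1],"claw":1},{"xyz":[-27,-103,0],"angular":[0,0,-2],"claw":1},{"xyz":[-41,-156,0],"angular":[0,0,-3.5],"claw":1},{"xyz":[-54,-209,0],"angular":[0,0,-5],"claw":1},{"xyz":[-64,-250,0],"angular":[0,0,-5.8],"claw":1}]}}

```text
clock: 11.28
ee_pos: [539.7, -197.5, 134.6]
tcp_rot: [-180.0, -0.0, 172.3]
force: [1.1, 0.3, -5.5]
width: 57.4
gripper_force: 69.5
```

```bash
python3 - <<'E'
from h import *
s=r.get_state(); print(s['ee_pos'],s['tcp_rot'],s['joints'].round(),s['force'],s['width'])
C=np.array([544.5,-195.9]);a=np.radians(-7.6);e=np.array([np.cos(a),np.sin(a)]);n=np.array([-e[1],e[0]]); d=s['ee_pos'][:2]-C; print('case xy',d@e,d@n)
im=snap('scene','s5')[90:290,170:400]; cv2.imwrite('pics/s5c.png',cv2.resize(im[:,:,::-1],None,fx=3,fy=3))
E
```

```text
[ 539.67486609 -197.45425016  134.55777589] [-1.79973617e+02 -3.64422901e-02  1.72348855e+02] [ 23.  48. -13.  91.  14.  42.  86.] [ 1.09870571  0.27676117 -5.48305763] 57.40605792851563
case xy -4.577188197308456 -2.1787517007936623
```

View pics/s5c.png

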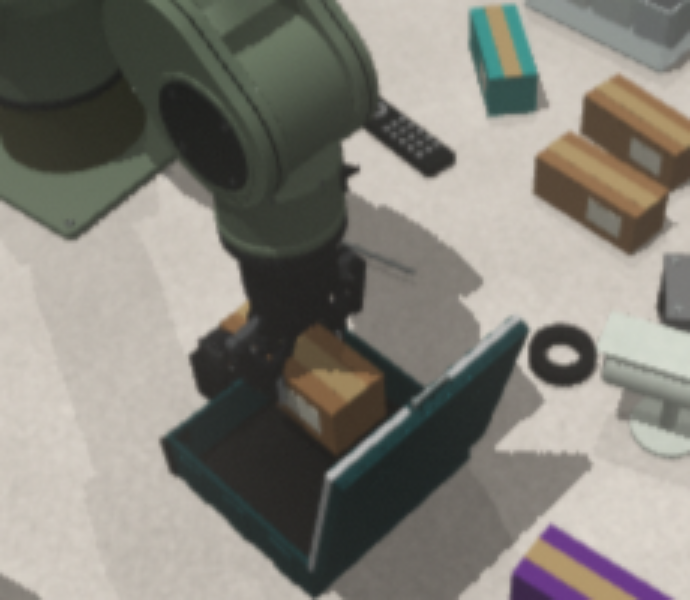

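The carton hangs level over the tray and the lid is clear, so I'll lower it.

Emit:
{"api": "carry_out", "payload": {"plan": [{"xyz":[0,0,18],"angular":[0,0,0],"claw":1},{"xyz":[0,0,38],"angular":[0,0,0],"claw":1},{"xyz":[0,0,58],"angular":[0,0,0],"claw":1},{"xyz":[0,0,76],"angular":[0,0,0],"claw":1},{"xyz":[0,0,90],"angular":[0,0,0],"claw":1}]}}

```text
clock: 11.95
ee_pos: [540.1, -194.8, 43.9]
tcp_rot: [-180.0, -0.0, 172.4]
force: [0.2, 0.1, -5.3]
width: 57.5
gripper_force: 71.7
```

Emit:
{"api": "carry_out", "payload": {"plan": [{"xyz":[0,0,5],"angular":[0,0,0],"claw":1},{"xyz":[0,0,9],"angular":[0,0,0],"claw":1},{"xyz":[0,0,13],"angular":[0,0,0],"claw":1},{"xyz":[0,0,16],"angular":[0,0,0],"claw":1},{"xyz":[0,0,16],"angular":[0,0,0],"claw":1}]}}

```text
clock: 12.58
ee_pos: [540.2, -194.9, 28.9]
tcp_rot: [-180.0, -0.0, 172.4]
force: [0.6, -0.2, -5.4]
width: 57.2
gripper_force: 71.5
```

Emit:
{"api": "carry_out", "payload": {"plan": [{"xyz":[0,0,2],"angular":[0,0,0],"claw":1},{"xyz":[0,0,4],"angular":[0,0,0],"claw":1},{"xyz":[0,0,4],"angular":[0,0,0],"claw":1}]}}

```text
clock: 12.95
ee_pos: [540.3, -195.0, 24.9]
tcp_rot: [-180.0, 0.0, 172.4]
force: [-0.1, -1.3, -4.4]
width: 57.6
gripper_force: 71.6
```

Emit:
{"api": "carry_out", "payload": {"plan": [{"xyz":[0,0,1.5],"angular":[0,0,0],"claw":1},{"xyz":[0,0,1.5],"angular":[0,0,0],"claw":1}]}}

```text
clock: 13.2
ee_pos: [540.3, -195.0, 24.6]
tcp_rot: [-180.0, 0.0, 172.4]
force: [-7.2, 1.6, 21.5]
width: 57.3
gripper_force: 74.1
```

The carton is on the floor. I'll ease off 1 mm, open the fingers and retreat straight up.

Emit:
{"api": "carry_out", "payload": {"plan": [{"xyz":[0,0,-1],"angular":[0,0,0],"claw":1},{"xyz":[0,0,-1],"angular":[0,0,0],"claw":-1},{"xyz":[0,0,-1],"angular":[0,0,0],"claw":-1},{"xyz":[0,0,-1],"angular":[0,0,0],"claw":-1},{"xyz":[0,0,-1],"angular":[0,0,0],"claw":-1}]}}

```text
clock: 13.82
ee_pos: [540.3, -195.0, 24.4]
tcp_rot: [-180.0, -0.0, 172.4]
force: [-0.3, 0.1, 0.2]
width: 85.4
gripper_force: 0.0
```

Emit:
{"api": "carry_out", "payload": {"plan": [{"xyz":[0,0,-15],"angular":[0,0,0],"claw":-1},{"xyz":[0,0,-40],"angular":[0,0,0],"claw":-1},{"xyz":[0,0,-75],"angular":[0,0,0],"claw":-1},{"xyz":[0,0,-110],"angular":[0,0,0],"claw":-1},{"xyz":[0,0,-140],"angular":[0,0,0],"claw":-1}]}}

```text
clock: 14.45
ee_pos: [540.3, -195.0, 166.9]
tcp_rot: [-180.0, 0.1, 172.4]
force: [0.3, 0.4, 0.2]
width: 85.6
gripper_force: 0.0
```

Emit:
{"api": "carry_out", "payload": {"plan": [{"xyz":[20,30,-20],"angular":[0,0,0],"claw":-1},{"xyz":[40,70,-40],"angular":[0,0,0],"claw":-1},{"xyz":[50,120,-40],"angular":[0,0,0],"claw":-1},{"xyz":[50,160,-40],"angular":[0,0,0],"claw":-1},{"xyz":[50,160,-40],"angular":[0,0,0],"claw":-1}]}}

```text
clock: 15.08
ee_pos: [512.1, -26.8, 205.5]
tcp_rot: [179.9, 0.1, 172.6]
force: [-0.9, 0.1, -0.6]
width: 85.6
gripper_force: 0.0
```

```bash
python3 - <<'E'
from h import *
s=r.get_state(); print(s['ee_pos'],s['force'],s['width'])
im=snap('top','t9')[150:320,150:410]; cv2.imwrite('pics/t9c.png',cv2.resize(im[:,:,::-1],None,fx=3,fy=3))
C=np.array([544.5,-195.9]);a=np.radians(-7.6);e=np.array([np.cos(a),np.sin(a)]);n=np.array([-e[1],e[0]])
print([((proj('top',[*(C+(x-4)*e+y*n),66])-[150,150])*3).round() for x,y in[(-70,-29),(-70,29),(70,29),(70,-29)]])
E
```

```text
[512.0815541  -26.77892067 205.49756436] [-0.8855758   0.10960716 -0.59309082] 85.57412374971459
[array([639., 264.]), array([585., 256.]), array([602., 128.]), array([655., 135.])]
```

View pics/t9c.png

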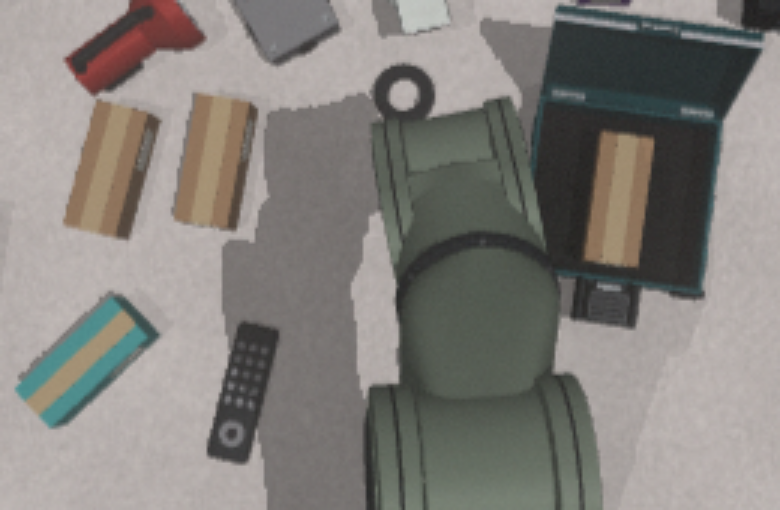

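The carton lies flat inside the tray, its corners matching the prediction within a few pixels. The lid is open, the two light cartons haven't moved, and the arm is clear.

```bash
python3 -c "
from bench import r
print(r.job_done())"
```

```text
the job is handed in; nothing more can be done
None
```

I handed the job in at about 15 s; the judge returned no verdict. The lid came up under control to fully open, and the heavy carton (about 0.5 kg, the one nearest the case) lies flat on the case floor. The two light cartons were never touched: the first one lifted was clearly the heavy one.

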